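# Index the rosette by one petal and lock it

## Task

Bring the next petal of the rosette round: push the fixture's flat hand wheel clockwise (seen from above) by its upright handle through exactly one full turn, so that the handle is back where it began, then push the lock lever's knob towards the robot until the lever is over at its stop. Only push, gently, with the fingers - do not grip the handle or the knob - and leave the tools and pieces lying about where they are.

Things in the scene. Friction and masses are not known exactly. Their poses are not given: they have to be found in the camera images.
- fixture: fixed flat grey housing, 170 (x) by 410 (y), top 60 above the bench, foot 200 x 440. Origin on the bench near its middle; own x points away from the robot, own y to its left (turned up to 15 degrees). Along own y: hand wheel at -120, rotary table (150 across) with the rosette at +65 (124 high), lock lever's pivot at +165. A turn of the wheel moves the table by 30 degrees
- wheel_axis (a point): point on the vertical axis of the hand wheel, level with the top of its rim, 104 above the bench. The wheel lies flat, three-spoked, steel, 160 across
- wheel_handle (a point): upright black round handle fixed on the wheel's rim, 66 from the axis; 22 across, 55 tall. This point is the centre of its underside, 103 above the bench; its top is at 158. It may stand anywhere round the wheel at the start
- wheel (a joint): angle of the hand wheel in rad; grows clockwise as seen from above, one turn is 6.283; starts at 0.3 to 5.8. At 0 the handle lies from the axis along the fixture's own +x. No stops; about 2 N at the handle turns it, and it stays where it is left
- lock_pivot (a point): point on the vertical axis of the lock lever, 84 above the bench, at the left end of the housing
- lock_knob (a point): upright black round knob at the end of the lock lever, 60 from the pivot; 22 across, 42 tall. This point is the centre of its underside, 89 above the bench; its top is at 131
- lock (a joint): angle of the flat lock lever in rad; grows counter-clockwise seen from above, as the knob goes towards the robot: 0 = free, knob far from the robot (45 degrees from the fixture's own +x towards own +y), 1.5 = locked, at its stop; starts at 0 to 0.25. About 2 N at the knob moves it; it stays where it is left
- mallet: bystander: carver's wooden mallet standing on its head, 240 tall, 96 across; origin at the centre of its foot
- chisel_long: bystander: carving chisel lying down, about 250 long, 24 thick; origin under its round handle
- chisel_short: bystander: carving chisel lying down, about 200 long, 24 thick; origin under its round handle
- carving: bystander: carved wooden block with two scrolls, 120 x 180 x 45; origin at the centre of its underside
- stone: bystander: sharpening stone on a wooden base, 50 x 150 x 28; origin at the centre of its underside
- bench_dog: bystander: square wooden bench dog standing upright, 30 x 30 x 70; origin at the centre of its underside
- jar: bystander: closed jar, 60 across, 80 tall; origin at the centre of its underside
- wedge: bystander: small wooden wedge, 45 x 16 x 14, lying on top of the housing between wheel and rotary table; origin at the centre of its underside

How it is judged:
By the outcome, as a careful person would: the job done as asked, in the order asked, and still so for the second after the job is handed in, with the robot touching nothing.
It also fails if it takes over 72 s, if anything falls off the work surface, if the arm or the gripper's body presses on something with over 40 N, if the wrist force passes 120 N, or if a joint passes its speed limit or range.

## Robot

A 6-joint arm with a two-finger parallel gripper is mounted at the origin on the work surface. World frame = base frame: x ahead of the robot, y to its left, z up, the work surface at z = 0. Lengths are in m, angles in degrees, forces in N, time in s.
With the tool pointing down it reaches from about 0.4 to 0.825 m from the base axis. Payload 7 kg.
Tool frame: the origin (TCP) lies at the very end of the fingers, on their centre line; the grasp point (between the pads) lies 19 mm behind it; x points along the fingers, z is the direction in which the jaws open and shut, and the axes are right-handed (so a half turn about x gives the same grasp; the last joint's range is limited). The gripper opens to 88 mm and grips with 3 to 60 N. Pads are 19 mm wide; open, the fingers measure 130 mm over their backs; the gripper's body (78 mm by 193 mm) begins 47 mm behind the grasp point.
Start: joints at [-59.41, 20.546, 0.682, 0, -70.136, -16.507], TCP at [0.164, -0.655, 0.227] pointing down, gripper open.
Joint ranges: [-176.03, 176.03], [-82.01, 121.73], [-58.28, 71.71], [-173.87, 95.51], [-174.79, -0.11], [-173.66, 173.66]. Speed limits (degrees/s): [136.94, 136.94, 172.46, 180, 180, 180].

## Interface

Orientations are given as [roll, pitch, yaw] about the fixed x, y, z axes, in that order (R = Rz(yaw) Ry(pitch) Rx(roll)).
In Python, from plant import * gives the robot as it stands.
- The arm moves only by the tool arm_command, never from a script. Its argument "commands" is one flat list of numbers, 5 for each row, row after row: the shift along the tool's x, y, z in mm, then the turn about the tool's x in degrees, then the opening in per cent of the stroke, from 0 (shut) to 100 (fully open). A call has 1 to 5 rows; each row shifts and turns the pose as measured when the row begins, along the tool's axes as they then stand; what a row does not reach is not made up. A row lasts 1/8 s, in which the tool goes at most 62.5 mm and 10.7 degrees, less where a joint would pass 70% of its speed; a pose out of reach is approached as far as the arm can. A call is refused whole if a number of a shift passes 62.5 or a number of a turn 10.7, either way. A call with a gripper value outside its range is refused whole. The fingers move at their own pace and stop on an object; the grip force is fixed at half the most. Time passes only in rows, so rows that do not move let the fingers close. It gives the time, the measured TCP pose, the force and the opening at its end, in the units of the state.
- get_obs(): the state, without advancing time (a new reading comes with each control period).
- snapshot(name): name is "scene" or "top"; returns a dict with "frame" (384x512x3 uint8, blue, green, red), "fov_y" (degrees; the focal length in pixels is half the picture's height over the tangent of half this angle, whatever the lens; pixels are square), "cx", "cy" (the principal point, pixels), "world_to_cam" (4x4, takes a point from world to camera coordinates). Camera axes: x right, y up, looking along -z (the intrinsics and any distortion apply to the point x, -y, -z); pixel columns grow to the right and rows downward; lengths in m; the calibration is good to about 2 mm. A picture is of the moment at which its call begins. There is no depth.
- close_job(): hands the job in, once; it reports no verdict.
The state is a dict: "clock": time; "joint_pos": joint angles; "qvel": joint speeds; "tau": joint torques, N m; "tool_pos": TCP position; "orientation": TCP orientation; "force": force on the tool from outside, world axes, zero at the start; "moment": the same for the moment, N m; "opening": finger opening in m.
Only numpy, scipy, OpenCV 4.12 (cv2) and the standard library are available. Lean on these libraries where they do the work, as an engineer would, in place of code of your own. Each camera call takes 0.05 s, during which the arm holds its last target. There are 200 camera calls.

## Working session

There is one attempt and no reset: what is moved stays moved. The work goes in short steps, Python scripts to look and compute and a tool call to move; the robot and the scene stay as the last step left them, time stands still between calls to the robot, and variables do not carry over. Pictures are saved under pics/ and viewed, about 8 in all and at most 12, crops included, and the job is handed in when it is done.

Besides the shell and the picture viewer there is one more tool, called after "Emit:" as name(argument=value, ...) on one line, values as JSON. arm_command: Moves the arm, as the interface text tells. Its arguments: {"type":"object","properties":{"commands":{"type":"array"}},"required":["commands"]}

```bash
ls; mkdir -p pics; python3 - <<'E'
from plant import *
import cv2
for n in("scene","top"):
    s=snapshot(n); cv2.imwrite(f"pics/{n}0.png",s["frame"]); print({k:v for k,v in s.items() if k!="frame"})
print(get_obs())
E
```

```text
pics
{'fov_y': 45.94504429430291, 'cx': 257.65829371732065, 'cy': 185.93759507777946, 'world_to_cam': array([[ 2.95291105e-01,  9.55406879e-01, -9.27056694e-04,
        -2.57640068e-01],
       [-7.32350088e-01,  2.26973061e-01,  6.41986432e-01,
         3.53046579e-01],
       [ 6.13568670e-01, -1.88893952e-01,  7.66715438e-01,
        -1.55656967e+00],
       [ 0.00000000e+00,  0.00000000e+00,  0.00000000e+00,
         1.00000000e+00]])}
{'fov_y': 51.2373719883489, 'cx': 252.31073698628023, 'cy': 192.95708935865886, 'world_to_cam': array([[-0.02209443, -0.99974064, -0.0055225 ,  0.07519168],
       [ 0.99855241, -0.02233845,  0.04892935, -0.60249278],
       [-0.04904002, -0.00443344,  0.99878697, -1.10759999],
       [ 0.        ,  0.        ,  0.        ,  1.        ]])}
{'clock': 0.1, 'joint_pos': array([-5.94094605e+01,  2.05887934e+01,  6.39163240e-01, -1.76951085e-02,
       -7.01357500e+01, -1.65075172e+01]), 'qvel': array([-0.03690442, -0.03821086,  0.22316238,  0.10319117, -0.04796134,
       -0.0669249 ]), 'tau': array([-2.99150124e-04, -5.84162056e+01,  2.93752652e+01,  7.01555863e+00,
        1.01519926e-02, -9.09476194e-05]), 'tool_pos': array([ 0.16412123, -0.65429453,  0.22570106]), 'orientation': array([  5.48366355,  89.91301387, 109.56066075]), 'force': array([ 0.37995523, -0.31184266,  0.1112279 ]), 'moment': array([ 0.00577392,  0.02026763, -0.00091685]), 'opening': 0.08725981679983634}
```

View pics/top0.png

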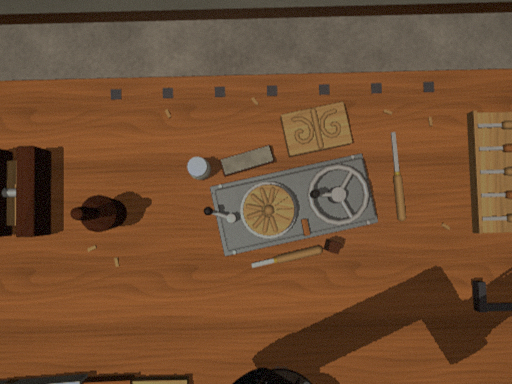

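View pics/scene0.png

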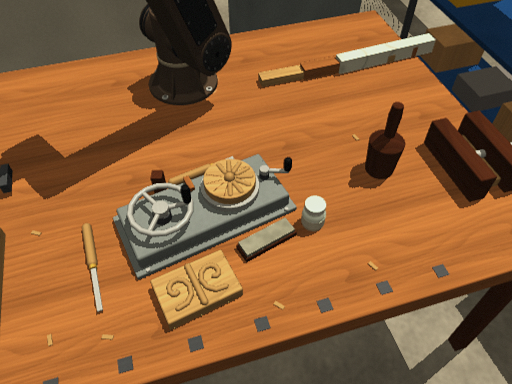

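The top view shows the hand wheel near (338,194) with its handle at about (314,194), the lock knob at (208,211), and its pivot at (232,217). I'll enlarge both areas.

```bash
python3 - <<'E'
import cv2
t=cv2.imread("pics/top0.png")[140:260,190:390]; cv2.imwrite("pics/topc.png",cv2.resize(t,None,fx=4,fy=4,interpolation=cv2.INTER_CUBIC))
t=cv2.imread("pics/scene0.png")[140:280,105:305]; cv2.imwrite("pics/scenec.png",cv2.resize(t,None,fx=4,fy=4,interpolation=cv2.INTER_CUBIC))
E
```

```text
(no output)
```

View pics/topc.png

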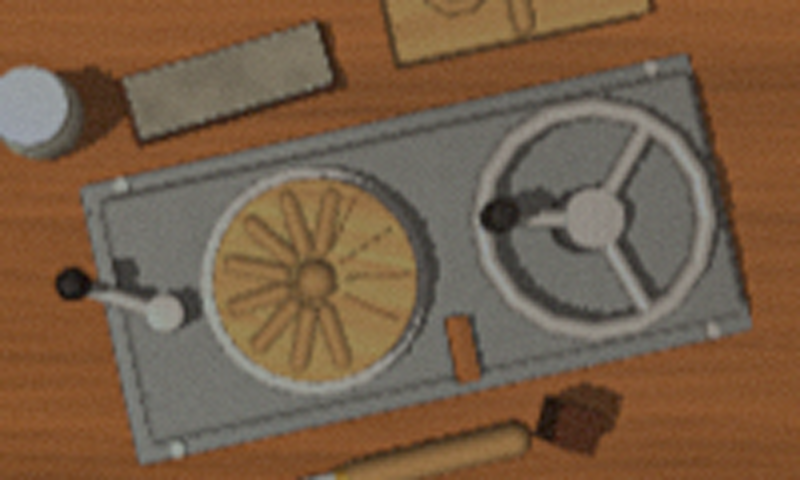

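View pics/scenec.png

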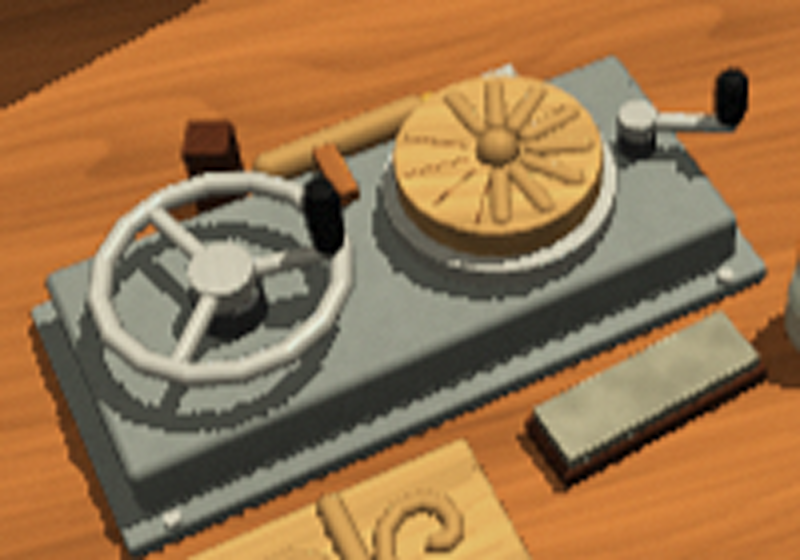

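The top crop shows the wheel rim centred at (597,218), handle top (500,212), knob top (73,284), and lever hub (166,312). The foot corners are (82,187), (690,57), (750,328) and (140,463). The scene crop shows handle top (318,185), knob top (733,75), and wheel hub top (222,268).

```bash
cat > h.py <<'E'
import numpy as np
from plant import *
from scipy.spatial.transform import Rotation as Rn
def ray(s,u,v):
    f=192/np.tan(np.radians(s["fov_y"]/2)); M=s["world_to_cam"]
    d=np.array([(u-s["cx"])/f,-(v-s["cy"])/f,-1]); R=M[:3,:3]
    return -R.T@M[:3,3], R.T@d
def atz(s,u,v,z):
    o,d=ray(s,u,v); return (o+d*(z-o[2])/d[2])[:2]
def axes():
    o=get_obs(); return o,Rn.from_euler('xyz',o["orientation"],degrees=True).as_matrix()
E
python3 - <<'E'
from h import *
np.set_printoptions(precision=4,suppress=True)
t=snapshot("top"); s=snapshot("scene")
T=lambda u,v,z:atz(t,190+u/4,140+v/4,z); S=lambda u,v,z:atz(s,105+u/4,140+v/4,z)
A=T(597,218,.104); H=T(500,212,.158);K=T(73,284,.131);P=T(166,312,.09)
print("top A,H,K,P",A,H,K,P,np.linalg.norm(H-A),np.linalg.norm(K-P))
print("scene H,K",S(318,183,.158),S(733,74,.131),"rimcentre",S(221,277,.1))
C=[T(u,v,.01) for u,v in((82,187),(690,57),(750,328),(140,463))]
e=(C[0]-C[1])+(C[3]-C[2]); yaw=np.degrees(np.arctan2(-e[0],e[1])); c=np.mean(C,0); print("yaw",yaw,"c",c)
r=np.radians(yaw); R=np.array([[np.cos(r),-np.sin(r)],[np.sin(r),np.cos(r)]])
print("A,P from fixture",c+R@[0,-.12],c+R@[0,.165])
d=H-A; print("handle world angle",np.degrees(np.arctan2(d[1],d[0])));d=K-P;print("knob",np.degrees(np.arctan2(d[1],d[0])))
o,Rt=axes(); print(Rt,o["tool_pos"])
E
```

```text
top A,H,K,P [ 0.5907 -0.1625] [ 0.5935 -0.092 ] [0.5555 0.1728] [0.5362 0.1172] 0.07058853325558948 0.05889651985679366
scene H,K [ 0.5916 -0.0914] [0.5573 0.1787] rimcentre [ 0.5967 -0.1586]
yaw 10.99165365393734 c [ 0.5691 -0.0544]
A,P from fixture [ 0.592  -0.1722] [0.5376 0.1076]
handle world angle 87.71918206232783
knob 70.85353296243507
[[-0.0004 -0.97   -0.2432]
 [ 0.001  -0.2432  0.97  ]
 [-1.      0.0001  0.0011]] [ 0.1641 -0.6544  0.226 ]
```

```bash
cat >> h.py <<'E'
A=np.array([.591,-.162]); P=np.array([.536,.117])
def head():
    o,R=axes(); return np.degrees(np.arctan2(R[1,1],R[0,1]))
def rows(wps,opening=0):
    "wps: (x,y,z[m],dheading clockwise deg this row); prints the tool shifts per row"
    o,R=axes(); p=o["tool_pos"]; out=[]
    for x,y,z,tn in wps:
        q=np.array([x,y,z]); d=R.T@(q-p)*1000
        out+=[*np.round(d,1),tn,opening]; p=q; R=R@Rn.from_euler('x',tn,degrees=True).as_matrix()
    print([float(v) for v in out])
def line(tgt,n,turn,m=5,opening=0):
    p=get_obs()["tool_pos"]; rows([(*(p+(np.array(tgt)-p)*(i+1)/n),turn/n) for i in range(min(m,n))],opening)
def info():
    o=get_obs(); print("t",o["clock"],"p",o["tool_pos"].round(4),"head",round(head(),1),"F",o["force"].round(1),"j",o["joint_pos"].round(0),"op",round(o["opening"],4))
E
python3 - <<'E'
from h import *
info(); line((.535,-.095,.2),15,-153)
E
```

```text
t 0.2 p [ 0.1641 -0.6544  0.226 ] head -165.9 F [ 0.1  0.2 -0. ] j [-59.  21.   1.  -0. -70. -17.] op 0.0874
[1.8, -33.1, 30.2, -10.2, 0.0, 1.8, -37.9, 23.8, -10.2, 0.0, 1.8, -41.5, 16.7, -10.2, 0.0, 1.8, -43.8, 9.1, -10.2, 0.0, 1.8, -44.7, 1.2, -10.2, 0.0]
```

Emit:
arm_command(commands=[1.8,-33,30,-10.2,0,1.8,-38,24,-10.2,0,1.8,-41.5,17,-10.2,0,1.8,-44,9,-10.2,0,1.8,-45,1,-10.2,0])

```text
clock: 0.82
tool_pos: [0.2877, -0.463, 0.2146]
orientation: [-32.8, 89.8, 123.6]
force: [0.1, 0.6, 0.4]
opening: 0.0435
```

```bash
python3 - <<'E'
from h import *
info(); line((.535,-.095,.2),11,-105)
E
```

```text
t 0.825 p [ 0.2877 -0.463   0.2146] head -113.6 F [0.1 0.6 0.4] j [-38.   9. -17.  -0. -65.  14.] op 0.0435
[1.4, -39.7, -7.2, -9.545454545454545, 0.0, 1.4, -37.9, -13.7, -9.545454545454545, 0.0, 1.4, -35.1, -19.8, -9.545454545454545, 0.0, 1.4, -31.4, -25.3, -9.545454545454545, 0.0, 1.4, -26.7, -30.2, -9.545454545454545, 0.0]
```

Emit:
arm_command(commands=[1.4,-40,-7,-9.5,0,1.4,-38,-14,-9.5,0,1.4,-35,-20,-9.5,0,1.4,-31.5,-25,-9.5,0,1.4,-27,-30,-9.5,0])

```text
clock: 1.45
tool_pos: [0.4013, -0.2875, 0.208]
orientation: [-95.6, 89.8, 109.9]
force: [0.7, 0.0, -0.4]
opening: 0.0009
```

```bash
python3 - <<'E'
from h import *
info(); line((.535,-.095,.18),8,-(0-head()),5)
E
```

```text
t 1.45 p [ 0.4013 -0.2875  0.208 ] head -64.5 F [ 0.7  0.  -0.4] j [-13.   4. -23.  -0. -63.  38.] op 0.0009
[3.5, -14.5, -25.4, -8.061850133772532, 0.0, 3.5, -10.8, -27.2, -8.061850133772532, 0.0, 3.5, -6.9, -28.5, -8.061850133772532, 0.0, 3.5, -2.8, -29.2, -8.061850133772532, 0.0, 3.5, 1.3, -29.3, -8.061850133772532, 0.0]
```

Emit:
arm_command(commands=[3.5,-14.5,-25,-8,0,3.5,-11,-27,-8,0,3.5,-7,-28.5,-8,0,3.5,-3,-29,-8,0,3.5,1.3,-29,-8,0])

```text
clock: 2.08
tool_pos: [0.4851, -0.1613, 0.1908]
orientation: [-161.6, 89.8, 85.4]
force: [0.0, 0.3, 0.3]
opening: 0.0008
```

```bash
python3 - <<'E'
from h import *
info(); line((.543,-.095,.155),4,-(0-head()),5)
E
```

```text
t 2.075 p [ 0.4851 -0.1613  0.1908] head -23.0 F [0.  0.3 0.3] j [  4.   7. -23.  -0. -61.  64.] op 0.0008
[9.0, 6.8, -20.9, -5.7513171888758, 0.0, 9.0, 8.9, -20.1, -5.7513171888758, 0.0, 9.0, 10.9, -19.1, -5.7513171888758, 0.0, 9.0, 12.7, -17.9, -5.7513171888758, 0.0]
```

Emit:
arm_command(commands=[9,7,-21,-6,0,9,9,-20,-6,0,9,11,-19,-6,0,9,13,-18,-5.5,0,17,5,0,0,0])

```text
clock: 2.7
tool_pos: [0.5509, -0.0901, 0.1373]
orientation: [140.0, 89.8, 51.5]
force: [-0.4, -1.0, -0.3]
opening: 0.0004
```

```bash
python3 - <<'E'
from h import *
import cv2
info()
s=snapshot("scene")["frame"][140:280,105:305]; cv2.imwrite("pics/s1.png",cv2.resize(s,None,fx=4,fy=4,interpolation=cv2.INTER_CUBIC))
E
```

```text
t 2.7 p [ 0.5509 -0.0901  0.1373] head 1.5 F [-0.4 -1.  -0.3] j [ 11.  14. -21.  -0. -55.  81.] op 0.0004
```

View pics/s1.png

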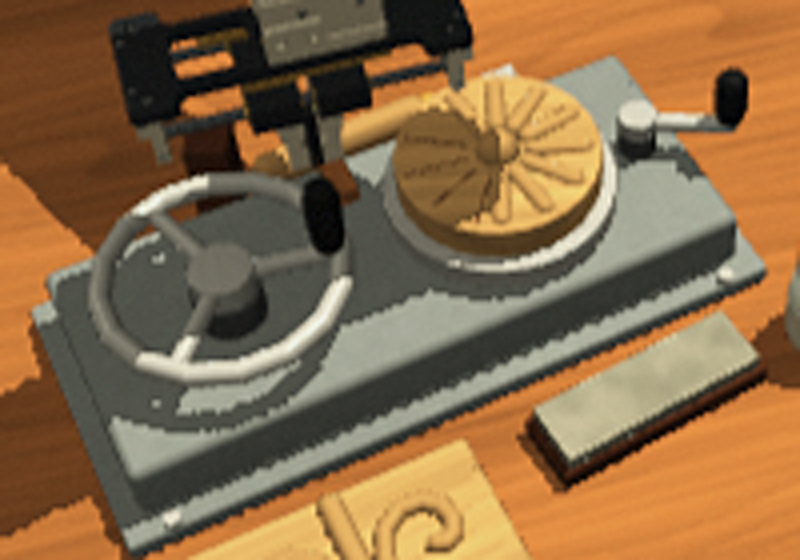

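The scene crop shows the closed fingers at about (310,150), on the robot side of the handle at (322,215), clear of everything. I'll start the arc.

```bash
cat >> h.py <<'E'
def arc(step,n=5,z=.123,off=0.021,face=0):
    o,_=axes(); p=o["tool_pos"]; rel=np.arctan2(off,.066); R=np.hypot(off,.066)
    d=p[:2]-A; th=np.degrees(np.arctan2(d[1],d[0])-rel); hd=head()+face
    e=(hd-(th-90)+180)%360-180   # heading error
    print("theta",round(th,1),"r",round(np.hypot(*d),4),"herr",round(e,1)); info()
    w=[]
    for i in range(n):
        a=np.radians(th-step*(i+1))+rel
        w.append((A[0]+R*np.cos(a),A[1]+R*np.sin(a),p[2]+(z-p[2])*(i+1)/n,round(float(step+np.clip(e/n,-2.5,2.5)),1)))
    rows(w)
E
python3 -c "
from h import *
arc(5)"
```

```text
theta 102.6 r 0.0828 herr -11.2
t 2.75 p [ 0.5493 -0.0905  0.1343] head 1.4 F [ 0.  -0.6 -2.6] j [ 11.  14. -21.  -0. -55.  81.] op 0.0006
[2.2, 11.9, 9.1, 2.8, 0.0, 2.3, 5.5, -2.5, 2.8, 0.0, 2.3, 5.6, -2.3, 2.8, 0.0, 2.3, 5.7, -2.0, 2.8, 0.0, 2.3, 5.8, -1.8, 2.8, 0.0]
```

Emit:
arm_command(commands=[2.2,8,5,2.8,0,2.3,6,0,2.8,0,2.3,6,0,2.8,0,2.3,6,-1,2.8,0,2.3,6,-1.8,2.8,0])

```text
clock: 3.38
tool_pos: [0.5774, -0.0983, 0.1197]
orientation: [-94.9, 89.4, 161.4]
force: [-1.3, 1.2, 1.6]
opening: 0.0004
```

```bash
python3 -c "
from h import *
arc(7)"
```

```text
theta 84.4 r 0.0651 herr -8.1
t 3.375 p [ 0.5774 -0.0983  0.1197] head -13.7 F [-1.3  1.2  1.6] j [  9.  18. -18.  -0. -54.  67.] op 0.0004
[-0.7, 6.0, -6.9, 5.4, 0.0, -0.7, 7.9, -3.0, 5.4, 0.0, -0.7, 8.0, -2.8, 5.4, 0.0, -0.7, 8.1, -2.5, 5.4, 0.0, -0.7, 8.1, -2.3, 5.4, 0.0]
```

Emit:
arm_command(commands=[-0.7,7,-5,5.4,0,-0.7,8,-3,5.4,0,-0.7,8,-3,5.4,0,-0.7,8,-2.5,5.4,0,-0.7,8,-2.3,5.4,0])

```text
clock: 4.0
tool_pos: [0.6127, -0.1022, 0.1194]
orientation: [-64.7, 88.8, 162.9]
force: [-1.1, 3.3, 0.5]
opening: 0.0006
```

```bash
python3 -c "
from h import *
arc(8)"
```

```text
theta 52.4 r 0.0636 herr -4.7
t 4.0 p [ 0.6127 -0.1022  0.1194] head -42.3 F [-1.1  3.3  0.5] j [  8.  21. -13.  -1. -57.  40.] op 0.0006
[-0.9, 7.0, -8.2, 7.1, 0.0, -0.9, 9.2, -2.9, 7.1, 0.0, -0.9, 9.2, -2.7, 7.1, 0.0, -0.9, 9.3, -2.6, 7.1, 0.0, -0.9, 9.3, -2.4, 7.1, 0.0]
```

Emit:
arm_command(commands=[-0.9,7.5,-7,7.2,0,-0.9,9.2,-4,7.2,0,-0.9,9.2,-3.5,7.2,0,-0.9,9.3,-3,7.2,0,-0.9,9.3,-3,7.2,0])

```text
clock: 4.62
tool_pos: [0.6481, -0.1294, 0.1196]
orientation: [-28.4, 88.3, 161.4]
force: [-0.9, 2.1, -0.6]
opening: 0.0001
```

```bash
python3 -c "
from h import *
arc(8)"
```

```text
theta 12.1 r 0.0657 herr -2.3
t 4.625 p [ 0.6481 -0.1294  0.1196] head -80.2 F [-0.9  2.1 -0.6] j [  5.  25.  -7.  -1. -60.   5.] op 0.0001
[-1.0, 8.1, -5.9, 7.5, 0.0, -0.9, 9.3, -2.6, 7.5, 0.0, -0.8, 9.3, -2.5, 7.5, 0.0, -0.8, 9.4, -2.4, 7.5, 0.0, -0.7, 9.4, -2.3, 7.5, 0.0]
```

Emit:
arm_command(commands=[-0.9,8.2,-6,7.6,0,-0.9,9.3,-3.5,7.6,0,-0.8,9.3,-3,7.6,0,-0.8,9.4,-3,7.6,0,-0.7,9.4,-3,7.6,0])

```text
clock: 5.25
tool_pos: [0.6568, -0.1772, 0.1194]
orientation: [9.4, 87.8, 159.3]
force: [0.0, 2.4, -0.9]
opening: 0.0003
```

```bash
python3 -c "
from h import *
arc(8)"
```

```text
theta -30.6 r 0.0675 herr 0.5
t 5.25 p [ 0.6568 -0.1772  0.1194] head -120.2 F [ 0.   2.4 -0.9] j [  1.  27.  -4.  -1. -61. -31.] op 0.0003
[-0.8, 8.9, -3.9, 8.1, 0.0, -0.7, 9.4, -2.2, 8.1, 0.0, -0.6, 9.4, -2.2, 8.1, 0.0, -0.6, 9.4, -2.2, 8.1, 0.0, -0.6, 9.4, -2.2, 8.1, 0.0]
```

Emit:
arm_command(commands=[-0.8,9,-4,8,0,-0.7,9.4,-3,8,0,-0.6,9.4,-2.8,8,0,-0.6,9.4,-2.5,8,0,-0.6,9.4,-2.5,8,0])

```text
clock: 5.88
tool_pos: [0.6292, -0.2198, 0.1196]
orientation: [46.9, 87.5, 154.6]
force: [1.7, 3.4, -0.1]
opening: 0.0
```

```bash
python3 - <<'E'
from h import *
import cv2
arc(8)
s=snapshot("scene")["frame"][140:280,105:305]; cv2.imwrite("pics/s2.png",cv2.resize(s,None,fx=4,fy=4,interpolation=cv2.INTER_CUBIC))
E
```

```text
theta -74.1 r 0.0693 herr 1.9
t 5.875 p [ 0.6292 -0.2198  0.1196] head -162.2 F [ 1.7  3.4 -0.1] j [ -3.  26.  -5.  -1. -61. -69.] op 0.0
[-0.4, 9.5, -1.9, 8.4, 0.0, -0.4, 9.5, -2.0, 8.4, 0.0, -0.4, 9.5, -2.1, 8.4, 0.0, -0.3, 9.4, -2.2, 8.4, 0.0, -0.3, 9.4, -2.2, 8.4, 0.0]
```

View pics/s2.png

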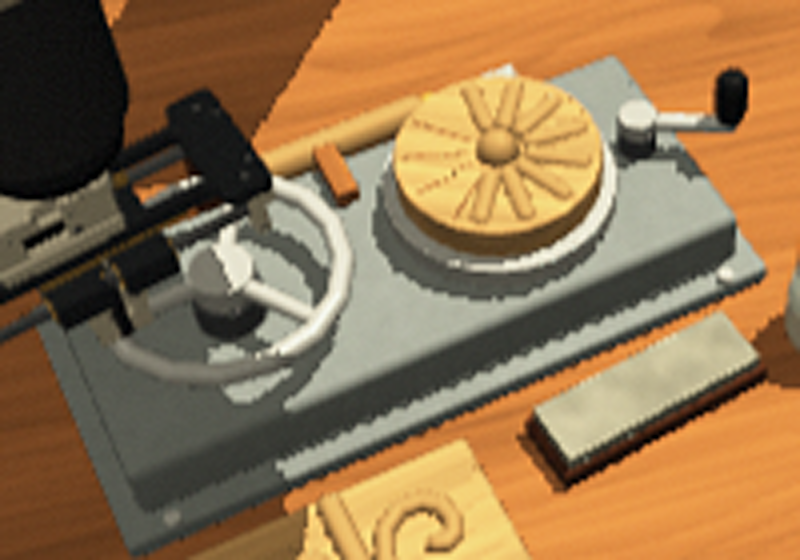

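The scene crop shows the fingers at (120,320) following the far-right rim, the handle hidden in front of them, and the rosette turned part of a petal. Everything else is undisturbed, so I'll continue.

Emit:
arm_command(commands=[-0.4,9.5,-2,8.4,0,-0.4,9.5,-2.2,8.4,0,-0.4,9.5,-2.3,8.4,0,-0.3,9.4,-2.4,8.4,0,-0.3,9.4,-2.4,8.4,0])

```text
clock: 6.55
tool_pos: [0.5814, -0.2331, 0.1216]
orientation: [87.3, 87.5, 151.5]
force: [2.4, 0.9, -0.6]
opening: 0.0004
```

```bash
python3 -c "
from h import *
arc(8)"
```

```text
theta -115.3 r 0.0717 herr -0.5
t 6.55 p [ 0.5814 -0.2331  0.1216] head 154.2 F [ 2.4  0.9 -0.6] j [  -5.   22.  -11.   -1.  -59. -111.] op 0.0004
[0.2, 10.1, -0.0, 7.9, 0.0, 0.1, 9.4, -2.4, 7.9, 0.0, 0.1, 9.4, -2.3, 7.9, 0.0, 0.1, 9.4, -2.3, 7.9, 0.0, 0.1, 9.4, -2.3, 7.9, 0.0]
```

Emit:
arm_command(commands=[0.2,10,0,7.9,0,0.1,9.4,-2.2,7.9,0,0.1,9.4,-2.3,7.9,0,0.1,9.4,-2.3,7.9,0,0.1,9.4,-2.3,7.9,0])

```text
clock: 7.18
tool_pos: [0.5395, -0.2112, 0.1228]
orientation: [127.9, 87.8, 151.4]
force: [3.0, -0.9, -1.7]
opening: 0.0004
```

```bash
python3 -c "
from h import *
arc(5)"
```

```text
theta -153.9 r 0.0712 herr -2.6
t 7.175 p [ 0.5395 -0.2112  0.1228] head 113.5 F [ 3.  -0.9 -1.7] j [  -3.   18.  -17.   -1.  -57. -153.] op 0.0004
[0.2, 6.4, -0.0, 4.5, 0.0, 0.2, 5.8, -1.8, 4.5, 0.0, 0.2, 5.8, -1.7, 4.5, 0.0, 0.1, 5.8, -1.7, 4.5, 0.0, 0.1, 5.8, -1.6, 4.5, 0.0]
```

Emit:
arm_command(commands=[0,-18,0,0,0,0,-22,0,-3,0,0,0,0,-10.5,0,0,0,0,-10.5,0,0,0,0,-10.5,0])

```text
clock: 7.8
tool_pos: [0.5549, -0.2534, 0.1208]
orientation: [94.4, 87.7, 153.6]
force: [1.2, 0.2, -0.3]
opening: 0.0006
```

Emit:
arm_command(commands=[0,0,0,-10.5,0,0,0,0,-10.5,0,0,0,0,-10.5,0,0,0,0,-10.5,0,0,0,0,-10.5,0])

```text
clock: 8.43
tool_pos: [0.5542, -0.2592, 0.1191]
orientation: [43.3, 87.5, 156.2]
force: [-0.0, -0.0, 0.1]
opening: 0.0007
```

Emit:
arm_command(commands=[0,0,0,-10.5,0,0,0,0,-10.5,0,0,0,0,-10.5,0,0,0,0,-10.5,0,0,0,0,-10.5,0])

```text
clock: 9.05
tool_pos: [0.5535, -0.2649, 0.1174]
orientation: [-8.3, 87.3, 158.4]
force: [-0.3, 0.2, 0.3]
opening: 0.0003
```

```bash
python3 - <<'E'
from h import *
import cv2
info()
s=snapshot("top")["frame"][140:260,190:390]; cv2.imwrite("pics/t2.png",cv2.resize(s,None,fx=4,fy=4,interpolation=cv2.INTER_CUBIC))
E
```

```text
t 9.05 p [ 0.5535 -0.2649  0.1174] head -103.3 F [-0.3  0.2  0.3] j [ -8.  21. -13.  -1. -58.  -5.] op 0.0003
```

View pics/t2.png

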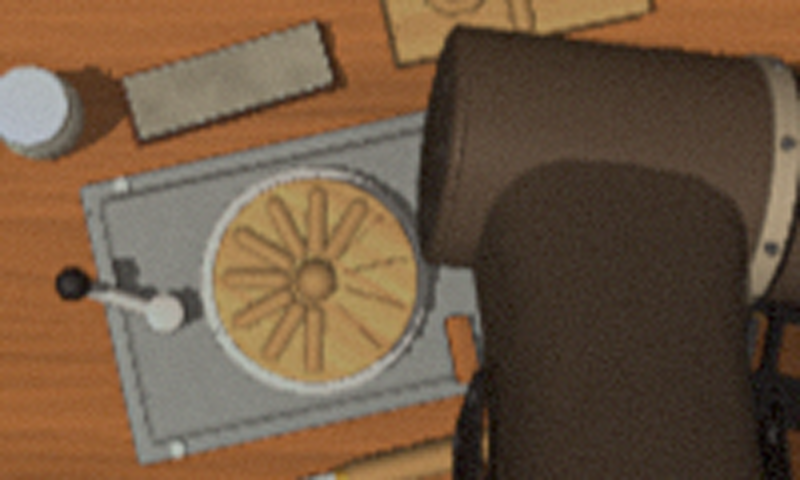

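The top crop shows the arm covering the wheel. The rosette has turned about 20°, and the wedge, stone, jar and lever haven't moved. Now I'll go back to the handle with the opposite finger face.

```bash
python3 -c "
from h import *
line((.543,-.223,.122),4,-39,4)"
```

```text
[-0.9, -9.7, 4.9, -9.75, 0.0, -0.9, -10.4, 3.2, -9.75, 0.0, -0.9, -10.8, 1.4, -9.75, 0.0, -0.9, -10.8, -0.4, -9.75, 0.0]
```

Emit:
arm_command(commands=[-0.9,-9.7,5,-9.8,0,-0.9,-10.4,3.2,-9.8,0,-0.9,-10.8,1.4,-9.8,0,-0.9,-10.8,-0.4,-9.8,0])

```text
clock: 9.6
tool_pos: [0.5421, -0.2261, 0.1209]
orientation: [-47.2, 87.2, 159.9]
force: [0.2, 0.7, -0.4]
opening: 0.0003
```

```bash
python3 -c "
from h import *
arc(6,face=180)"
```

```text
theta -145.0 r 0.0806 herr -7.9
t 9.6 p [ 0.5421 -0.2261  0.1209] head -62.9 F [ 0.2  0.7 -0.4] j [ -4.  19. -16.  -1. -58.  32.] op 0.0003
[-0.2, -11.6, -7.4, 4.4, 0.0, -0.1, -6.8, 2.6, 4.4, 0.0, -0.1, -6.8, 2.4, 4.4, 0.0, -0.1, -6.9, 2.2, 4.4, 0.0, -0.2, -7.0, 2.0, 4.4, 0.0]
```

Emit:
arm_command(commands=[-0.2,-8,-3,4.4,0,-0.1,-7,0,4.4,0,-0.1,-7,1,4.4,0,-0.1,-7,2,4.4,0,-0.2,-7,2,4.4,0])

```text
clock: 10.22
tool_pos: [0.5282, -0.1957, 0.1221]
orientation: [-21.0, 87.1, 163.2]
force: [0.1, -1.3, -2.2]
opening: 0.0005
```

```bash
python3 -c "
from h import *
arc(7,face=180)"
```

```text
theta -169.4 r 0.0713 herr -6.5
t 10.225 p [ 0.5282 -0.1957  0.1221] head -85.9 F [ 0.1 -1.3 -2.2] j [ -1.  17. -19.  -1. -57.   6.] op 0.0005
[0.0, -8.7, 1.1, 5.7, 0.0, 0.1, -8.0, 2.8, 5.7, 0.0, 0.0, -8.0, 2.6, 5.7, 0.0, -0.0, -8.1, 2.4, 5.7, 0.0, -0.1, -8.2, 2.3, 5.7, 0.0]
```

Emit:
arm_command(commands=[0,-8.5,1.5,6,0,0.1,-8,2.8,6,0,0,-8,2.7,6,0,0,-8.1,2.6,6,0,0,-8.2,2.5,6,0])

```text
clock: 10.85
tool_pos: [0.5195, -0.1591, 0.1222]
orientation: [16.0, 86.7, 168.6]
force: [-2.5, -1.5, 3.2]
opening: 0.0005
```

```bash
python3 -c "
from h import *
arc(7,face=180)"
```

```text
theta 160.0 r 0.0715 herr -7.4
t 10.85 p [ 0.5195 -0.1591  0.1222] head -117.3 F [-2.5 -1.5  3.2] j [  3.  16. -21.  -1. -57. -30.] op 0.0005
[-0.2, -8.8, 1.1, 5.5, 0.0, -0.2, -7.9, 2.9, 5.5, 0.0, -0.2, -8.0, 2.7, 5.5, 0.0, -0.3, -8.1, 2.5, 5.5, 0.0, -0.3, -8.1, 2.3, 5.5, 0.0]
```

Emit:
arm_command(commands=[-0.2,-8.8,1.5,5.2,0,-0.2,-8,3,5.2,0,-0.2,-8,2.8,5.2,0,-0.3,-8.1,2.6,5.2,0,-0.3,-8.1,2.5,5.2,0])

```text
clock: 11.48
tool_pos: [0.5302, -0.1236, 0.122]
orientation: [47.3, 86.0, 172.4]
force: [-3.8, -1.0, 3.2]
opening: 0.0005
```

```bash
python3 -c "
from h import *
arc(4,face=180)"
```

```text
theta 130.1 r 0.0719 herr -4.8
t 11.475 p [ 0.5302 -0.1236  0.122 ] head -144.8 F [-3.8 -1.   3.2] j [  7.  16. -20.  -1. -58. -61.] op 0.0005
[-0.5, -5.5, -0.7, 3.0, 0.0, -0.4, -4.5, 1.6, 3.0, 0.0, -0.4, -4.6, 1.5, 3.0, 0.0, -0.4, -4.6, 1.5, 3.0, 0.0, -0.4, -4.6, 1.4, 3.0, 0.0]
```

Emit:
arm_command(commands=[-0.5,-7.5,1,5.2,0,-0.4,-7,2.5,5.2,0,-0.4,-7,2.5,5,0,-0.4,-6,2,4,0,-0.4,-4,1.5,3,0])

```text
clock: 12.1
tool_pos: [0.5502, -0.1039, 0.121]
orientation: [72.0, 85.3, 173.4]
force: [-3.3, 1.9, 2.0]
opening: 0.0007
```

```bash
python3 - <<'E'
from h import *
import cv2
arc(3,face=180)
s=snapshot("scene")["frame"][160:230,150:250]; cv2.imwrite("pics/s3.png",s)
a=cv2.imread("pics/scene0.png")[160:230,150:250]
cv2.imwrite("pics/s3b.png",cv2.resize(np.vstack([a,s]),None,fx=4,fy=4,interpolation=cv2.INTER_CUBIC))
E
```

```text
theta 107.5 r 0.071 herr -5.9
t 12.1 p [ 0.5502 -0.1039  0.121 ] head -168.5 F [-3.3  1.9  2. ] j [  8.  18. -18.  -1. -59. -86.] op 0.0007
[-0.7, -4.0, -0.2, 1.8, 0.0, -0.6, -3.3, 1.3, 1.8, 0.0, -0.6, -3.4, 1.2, 1.8, 0.0, -0.7, -3.4, 1.2, 1.8, 0.0, -0.7, -3.4, 1.1, 1.8, 0.0]
```

View pics/s3b.png

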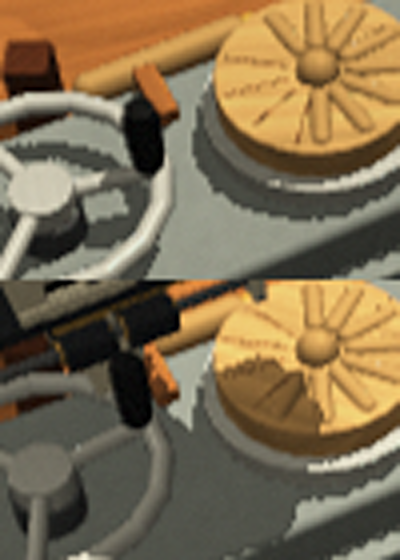

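The upper half is the start, with the handle spanning (142,97)–(157,172). The lower half is now, with the handle spanning about (126,352)–(140,425), slightly short of its start position.

```bash
python3 - <<'E'
from h import *
s=snapshot("scene")
f=lambda u,v,z:atz(s,150+u/4,160+v/4,z)
for z,pts in ((.158,[(142,103),(126,78)]),(.108,[(155,168),(140,142)])):
  for p in pts:
    d=f(*p,z)-A; print(z,d,np.degrees(np.arctan2(d[1],d[0])))
arc(4,face=180)
E
```

```text
0.158 [0.0013353  0.07279732] 88.9491596640602
0.158 [-0.02040016  0.06758792] 106.7954681098832
0.108 [0.01070877 0.07259364] 81.6084359671233
0.108 [-0.01168048  0.06792912] 99.75665395272428
theta 107.1 r 0.0708 herr -5.5
t 12.2 p [ 0.5506 -0.1038  0.121 ] head -168.4 F [-2.  -0.6  1.3] j [  8.  18. -18.  -1. -59. -86.] op 0.0004
[-0.8, -5.1, 0.3, 2.9, 0.0, -0.7, -4.5, 1.7, 2.9, 0.0, -0.7, -4.5, 1.6, 2.9, 0.0, -0.8, -4.6, 1.5, 2.9, 0.0, -0.8, -4.6, 1.4, 2.9, 0.0]
```

Emit:
arm_command(commands=[-0.8,-5,0.8,3,0,-0.7,-4.5,1.8,3,0,-0.7,-4,1.5,3,0,-0.8,-3,1,2,0,0,0,0,0,0])

```text
clock: 12.82
tool_pos: [0.5641, -0.0982, 0.1211]
orientation: [83.0, 85.0, 173.3]
force: [0.1, -0.1, 0.3]
opening: 0.0003
```

```bash
python3 - <<'E'
from h import *
import cv2
arc(3,face=180)
s=snapshot("scene")["frame"][160:230,150:250]
a=cv2.imread("pics/scene0.png")[160:230,150:250]
cv2.imwrite("pics/s4.png",cv2.resize(np.vstack([a[10:60,0:60],s[10:60,0:60]]),None,fx=8,fy=6,interpolation=cv2.INTER_CUBIC)) 
cv2.imwrite("pics/s4.png",cv2.resize(np.hstack([a[10:60,0:60],s[10:60,0:60]]),None,fx=6,fy=6,interpolation=cv2.INTER_CUBIC))
E
```

```text
theta 95.3 r 0.0692 herr -5.0
t 12.825 p [ 0.5641 -0.0982  0.1211] head -179.7 F [ 0.1 -0.1  0.3] j [  9.  19. -16.  -2. -60. -98.] op 0.0003
[-0.7, -3.3, 1.4, 2.0, 0.0, -0.7, -3.4, 1.3, 2.0, 0.0, -0.7, -3.4, 1.2, 2.0, 0.0, -0.7, -3.4, 1.1, 2.0, 0.0, -0.7, -3.4, 1.1, 2.0, 0.0]
```

View pics/s4.png

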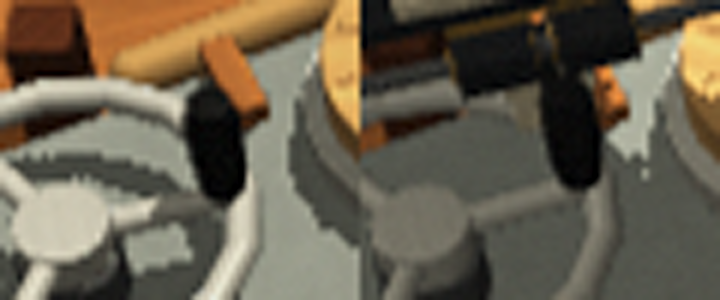

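The left panel is the start, with the handle base at (222,203). The right panel is now, at (220,190), which leaves about 5–6° to go. I'll nudge it, then back off and measure numerically.

Emit:
arm_command(commands=[-0.7,-3,1,2,0,-0.4,-2.5,0.8,2,0,0,0,0,0,0])

```text
clock: 13.25
tool_pos: [0.5693, -0.0967, 0.1214]
orientation: [87.2, 84.9, 173.3]
force: [-1.3, 1.9, 0.4]
opening: 0.0004
```

```bash
python3 -c "
from h import *
arc(3,face=180); line((.525,-.098,.135),4,0); 
p=get_obs()['tool_pos']; print(p)"
```

```text
theta 90.7 r 0.0688 herr -4.7
t 13.25 p [ 0.5693 -0.0967  0.1214] head 176.1 F [-1.3  1.9  0.4] j [   9.   20.  -15.   -2.  -60. -102.] op 0.0004
[-0.6, -3.2, 1.7, 2.1, 0.0, -0.6, -3.4, 1.2, 2.1, 0.0, -0.6, -3.4, 1.2, 2.1, 0.0, -0.6, -3.4, 1.1, 2.1, 0.0, -0.6, -3.4, 1.1, 2.1, 0.0]
[-2.4, 11.3, -1.1, 0.0, 0.0, -2.4, 11.3, -1.1, 0.0, 0.0, -2.4, 11.3, -1.1, 0.0, 0.0, -2.4, 11.3, -1.1, 0.0, 0.0]
[ 0.56930251 -0.09668992  0.12143999]
```

Emit:
arm_command(commands=[-1,15,0,0,0,-3,25,0,0,0,-30,25,0,0,0,-50,25,0,0,0,-40,15,0,0,0])

```text
clock: 13.88
tool_pos: [0.4701, -0.0916, 0.2557]
orientation: [88.5, 84.8, 174.6]
force: [1.6, 0.2, -0.4]
opening: 0.0004
```

```bash
python3 - <<'E'
from h import *
import cv2
info()
s=snapshot("scene"); f=s["frame"]; a=cv2.imread("pics/scene0.png")
t=snapshot("top")["frame"]; cv2.imwrite("pics/top5.png",t)
for n,im in(("a",a),("s",f)):
    roi=im[178:208,172:200]; m=(roi.max(2)<45).astype(np.uint8)
    k,l,st,c=cv2.connectedComponentsWithStats(m)
    for i in range(1,k):
        if st[i,4]>15: print(n,st[i],c[i])
cv2.imwrite("pics/s5.png",cv2.resize(np.hstack([a[165:215,150:210],f[165:215,150:210]]),None,fx=6,fy=6,interpolation=cv2.INTER_CUBIC))
E
```

```text
t 13.875 p [ 0.4701 -0.0916  0.2557] head 176.1 F [ 1.6  0.2 -0.4] j [  11.    4.  -16.   -2.  -75. -105.] op 0.0004
a [  9   6  10  20 144] [13.57638889 15.70138889]
s [  9   6  10  20 155] [13.47741935 15.13548387]
```

View pics/s5.png

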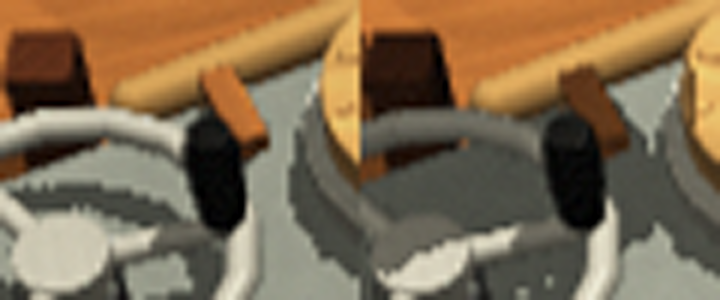

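Before (left) and after (right), the handle sits in the same place: same bounding box, with the centroid within about 0.5 px (about 1°). The wedge and bench dog are unmoved. The turn is complete, so I'll go to the lever.

```bash
python3 -c "
from h import *
line((.6,.16,.22),6,9,5)"
```

```text
[5.0, -18.9, 43.3, 1.5, 0.0, 5.0, -17.8, 43.7, 1.5, 0.0, 5.0, -16.6, 44.2, 1.5, 0.0, 5.0, -15.4, 44.6, 1.5, 0.0, 5.0, -14.3, 45.0, 1.5, 0.0]
```

Emit:
arm_command(commands=[5,-19,43,1.5,0,5,-18,44,1.5,0,5,-17,44,1.5,0,5,-16,44,1.5,0,5,-14,40,1.5,0])

```text
clock: 14.6
tool_pos: [0.5798, 0.1148, 0.2295]
orientation: [93.1, 85.8, 171.3]
force: [0.8, -0.1, -0.3]
opening: 0.0007
```

```bash
python3 -c "
from h import *
info(); line((.6,.16,.112),4,0,5)"
```

```text
t 14.6 p [0.5798 0.1148 0.2295] head 168.2 F [ 0.8 -0.1 -0.3] j [  28.   15.   -6.   -3.  -73. -129.] op 0.0007
[29.1, -4.8, 12.2, 0.0, 0.0, 29.1, -4.8, 12.2, 0.0, 0.0, 29.1, -4.8, 12.2, 0.0, 0.0, 29.1, -4.8, 12.2, 0.0, 0.0]
```

Emit:
arm_command(commands=[5,-10,24,0,0,25,-8,20,0,0,30,0,0,0,0,30,0,0,0,0,15,0,0,0,0])

```text
clock: 15.22
tool_pos: [0.6, 0.1581, 0.1195]
orientation: [92.5, 85.9, 171.0]
force: [0.4, -0.9, 1.0]
opening: 0.0004
```

```bash
cat >> h.py <<'E'
def larc(step,n=5,z=.110,off=.021):
    p=get_obs()["tool_pos"]; rel=np.arctan2(off,.06); R=np.hypot(off,.06)
    d=p[:2]-P; th=np.degrees(np.arctan2(d[1],d[0])+rel)
    e=(head()-(th+90)+180)%360-180
    print("theta",round(th,1),"r",round(np.hypot(*d),4),"herr",round(e,1)); info()
    w=[]
    for i in range(n):
        a=np.radians(th+step*(i+1))-rel
        w.append((P[0]+R*np.cos(a),P[1]+R*np.sin(a),p[2]+(z-p[2])*(i+1)/n,round(float(-step+np.clip(e/n,-2.5,2.5)),1)))
    rows(w)
E
python3 -c "
from h import *
larc(5)"
```

```text
theta 52.0 r 0.0761 herr 26.5
t 15.225 p [0.6    0.1581 0.1195] head 168.5 F [ 0.4 -0.9  1. ] j [  31.   23.  -10.   -3.  -61. -131.] op 0.0004
[2.8, 12.8, -4.9, -2.5, 0.0, 2.2, 4.1, 3.6, -2.5, 0.0, 2.2, 4.2, 3.4, -2.5, 0.0, 2.2, 4.4, 3.2, -2.5, 0.0, 2.3, 4.5, 3.0, -2.5, 0.0]
```

Emit:
arm_command(commands=[2.5,9,-1,0,0,2.2,5,2,0,0,2,5,3,-2,0,2,5,3,-2,0,1,5,3,-3,0])

```text
clock: 15.85
tool_pos: [0.5726, 0.1739, 0.1147]
orientation: [83.3, 86.2, 169.3]
force: [1.9, -0.8, -0.4]
opening: 0.0006
```

```bash
python3 -c "
from h import *
larc(6)"
```

```text
theta 76.5 r 0.0676 herr 9.5
t 15.85 p [0.5726 0.1739 0.1147] head 176.0 F [ 1.9 -0.8 -0.4] j [  34.   21.  -13.   -3.  -59. -126.] op 0.0006
[1.5, 7.9, -0.7, -4.1, 0.0, 1.4, 6.0, 2.7, -4.1, 0.0, 1.4, 6.1, 2.5, -4.1, 0.0, 1.4, 6.2, 2.3, -4.1, 0.0, 1.4, 6.3, 2.0, -4.1, 0.0]
```

Contact made (about 2 N). Pushing on round the arc.

Emit:
arm_command(commands=[1.5,7.5,0,-4,0,1.3,6,2.7,-4.2,0,1.2,6,2.6,-4.2,0,1.2,6.2,2.5,-4.2,0,1,6.3,2.3,-4.2,0])

```text
clock: 16.48
tool_pos: [0.5432, 0.1851, 0.1148]
orientation: [53.9, 86.8, 161.9]
force: [2.1, -1.4, 0.2]
opening: 0.0004
```

```bash
python3 -c "
from h import *
larc(6)"
```

```text
theta 103.3 r 0.0685 herr 4.8
t 16.475 p [0.5432 0.1851 0.1148] head -161.9 F [ 2.1 -1.4  0.2] j [  37.   18.  -17.   -3.  -56. -107.] op 0.0004
[1.3, 8.2, -2.2, -5.0, 0.0, 1.3, 6.2, 2.2, -5.0, 0.0, 1.3, 6.2, 2.1, -5.0, 0.0, 1.3, 6.3, 2.0, -5.0, 0.0, 1.2, 6.3, 1.9, -5.0, 0.0]
```

Emit:
arm_command(commands=[1.3,7.5,0,-5,0,1.3,6.2,2.4,-5,0,1.3,6.2,2.3,-5,0,1.3,6,2,-5,0,1.2,4,1.5,-3,0])

```text
clock: 17.1
tool_pos: [0.517, 0.183, 0.1148]
orientation: [14.9, 87.4, 147.5]
force: [3.2, -1.3, 1.1]
opening: 0.0006
```

```bash
python3 -c "
from h import *
larc(4)"
```

```text
theta 125.4 r 0.0687 herr 7.2
t 17.1 p [0.517  0.183  0.1148] head -137.5 F [ 3.2 -1.3  1.1] j [ 38.  15. -21.  -3. -54. -84.] op 0.0006
[0.9, 6.3, -2.8, -2.6, 0.0, 1.1, 4.1, 1.7, -2.6, 0.0, 1.1, 4.1, 1.6, -2.6, 0.0, 1.1, 4.2, 1.5, -2.6, 0.0, 1.0, 4.2, 1.4, -2.6, 0.0]
```

Emit:
arm_command(commands=[0.9,5,0,-2.6,0,1,4,1.5,-2.6,0,1,4,1.5,-2.6,0,1,4,1.5,-2.6,0])

```text
clock: 17.6
tool_pos: [0.5053, 0.1778, 0.1151]
orientation: [-13.4, 87.6, 130.4]
force: [2.8, -0.9, -0.8]
opening: 0.0003
```

```bash
python3 -c "
from h import *
larc(3)"
```

```text
theta 136.1 r 0.0681 herr 7.7
t 17.6 p [0.5053 0.1778 0.1151] head -126.2 F [ 2.8 -0.9 -0.8] j [ 39.  14. -24.  -3. -53. -73.] op 0.0003
[0.9, 5.1, -2.6, -1.5, 0.0, 1.0, 3.1, 1.3, -1.5, 0.0, 1.0, 3.1, 1.2, -1.5, 0.0, 1.0, 3.1, 1.2, -1.5, 0.0, 1.0, 3.2, 1.1, -1.5, 0.0]
```

Emit:
arm_command(commands=[0.5,4,-1,-1,0,0.5,3,0.5,-1,0,0.5,2.5,0.5,-1,0])

```text
clock: 17.98
tool_pos: [0.5011, 0.1732, 0.1152]
orientation: [-27.2, 87.5, 119.9]
force: [2.8, 6.1, -0.5]
opening: 0.0005
```

Emit:
arm_command(commands=[0,3,0,0,0,0,3,0,0,0])

```text
clock: 18.23
tool_pos: [0.5011, 0.173, 0.1158]
orientation: [-40.6, 87.3, 106.6]
force: [3.0, 12.0, -8.2]
opening: 0.0002
```

```bash
python3 -c "
from h import *
larc(3)"
```

```text
theta 141.2 r 0.066 herr 5.9
t 18.225 p [0.5011 0.173  0.1158] head -122.8 F [ 3.  12.  -8.2] j [ 38.  13. -25.  -3. -51. -69.] op 0.0002
[1.0, 4.1, -0.9, -1.8, 0.0, 1.1, 3.1, 1.2, -1.8, 0.0, 1.1, 3.1, 1.2, -1.8, 0.0, 1.1, 3.2, 1.1, -1.8, 0.0, 1.1, 3.2, 1.0, -1.8, 0.0]
```

The force rose to 12 N with no further motion at about 141° (the stop is expected at 142°), so the lever is at its stop. Backing away and checking.

Emit:
arm_command(commands=[0,-10,0,0,0,0,-20,0,0,0,-30,-20,0,0,0,-50,0,0,0,0,-50,0,0,0,0])

```text
clock: 18.85
tool_pos: [0.5303, 0.2102, 0.2456]
orientation: [-22.5, 87.6, 124.7]
force: [1.6, 0.1, 0.0]
opening: 0.0004
```

```bash
python3 -c "
from h import *
info(); line((.46,.36,.28),5,0)"
```

```text
t 18.85 p [0.5303 0.2102 0.2456] head -122.8 F [1.6 0.1 0. ] j [ 40.  10. -10.  -3. -70. -71.] op 0.0004
[-5.5, -17.7, 28.3, 0.0, 0.0, -5.5, -17.7, 28.3, 0.0, 0.0, -5.5, -17.7, 28.3, 0.0, 0.0, -5.5, -17.7, 28.3, 0.0, 0.0, -5.5, -17.7, 28.3, 0.0, 0.0]
```

```bash
python3 -c "
from h import *
line((.40,.2,.33),5,0)"
```

```text
[-16.3, 15.5, 21.5, 0.0, 0.0, -16.3, 15.5, 21.5, 0.0, 0.0, -16.3, 15.5, 21.5, 0.0, 0.0, -16.3, 15.5, 21.5, 0.0, 0.0, -16.3, 15.5, 21.5, 0.0, 0.0]
```

Emit:
arm_command(commands=[-16,15,21,0,0,-16,15,21,0,0,-16,15,21,0,0,-16,15,21,0,0,-16,15,21,0,0])

```text
clock: 19.48
tool_pos: [0.4043, 0.2029, 0.3336]
orientation: [-21.2, 87.8, 126.0]
force: [0.1, 1.1, -0.4]
opening: 0.0006
```

```bash
python3 - <<'E'
from h import *
import cv2
info()
t=snapshot("top")["frame"]; a=cv2.imread("pics/top0.png")
f=snapshot("scene"); F=f["frame"]; cv2.imwrite("pics/scene6.png",F)
a0=cv2.imread("pics/scene0.png")
# handle compare in both views by black blob
for n,im,(r0,r1,c0,c1) in(("sc a",a0,(178,208,172,200)),("sc s",F,(178,208,172,200)),("top a",a,(183,205,305,325)),("top s",t,(183,205,305,325)),("knob s",F,(140,200,240,300)),("knob top",t,(190,240,190,240))):
    m=(im[r0:r1,c0:c1].max(2)<45).astype(np.uint8); k,l,st,c=cv2.connectedComponentsWithStats(m)
    for i in range(1,k):
        if st[i,4]>15: print(n,st[i,:2]+[c0,r0],st[i,2:],c[i]+[c0,r0])
up=lambda x:cv2.resize(x,None,fx=4,fy=4,interpolation=cv2.INTER_CUBIC)
cv2.imwrite("pics/f6.png",np.vstack([up(t[170:240,190:390]),up(F[140:215,105:305])]))
E
```

```text
t 19.475 p [0.4043 0.2029 0.3336] head -122.8 F [ 0.1  1.1 -0.4] j [ 50.  -4. -14.  -2. -79. -82.] op 0.0006
sc a [181 184] [ 10  20 144] [185.57638889 193.70138889]
sc s [181 184] [ 10  20 156] [185.44871795 193.15384615]
top a [310 190] [10  8 43] [314.51162791 193.30232558]
top s [310 190] [ 9  8 31] [313.90322581 193.51612903]
knob s [269 142] [ 7 13 83] [271.93975904 147.75903614]
knob s [260 174] [ 9  6 39] [263.82051282 176.66666667]
knob top [212 234] [ 8  6 32] [216.125  236.3125]
```

View pics/f6.png

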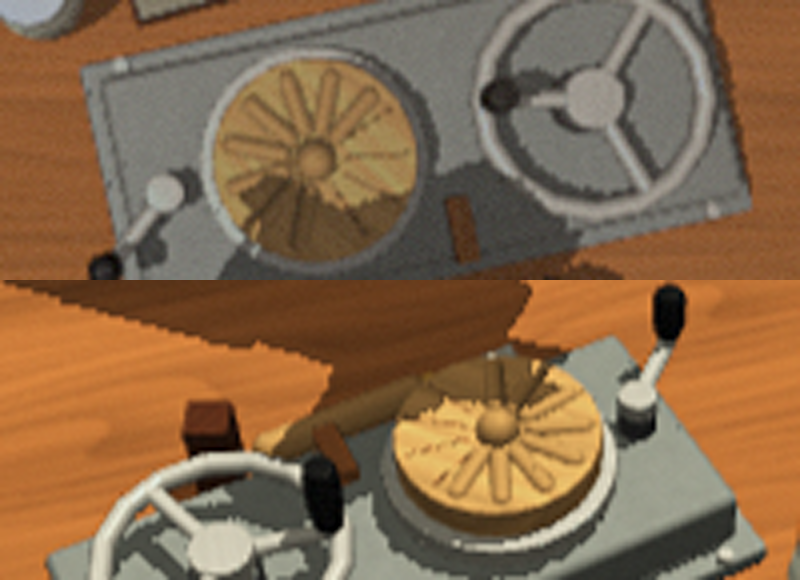

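The last view shows the handle back at its start pixel in both cameras (top about (314,193), same as before). The knob is over on the robot side at top pixel (216,236), about 140–142°. The wedge, bench dog and chisel are in place, so I'm handing in.

```bash
python3 -c "
from h import *
print(close_job()); info()"
```

```text
the job is handed in; nothing more can be done
None
the job is handed in; nothing more can be done
```

I turned the hand wheel clockwise through one full turn by pushing its handle with the closed fingers. I then pushed the lock lever towards the robot to its stop, backed the arm clear and handed the job in at about 19.5 s. The hand-in reported no verdict.

- **Wheel:** the handle came back to where it started, within about 0.6 px in both cameras, or roughly 1–2°. If anything it is very slightly short. I backed off once, about two thirds of the way round, to turn the gripper and carry on with the other finger face.
- **Lock lever:** the finger stopped advancing at about 141° in the world frame, where I expected the stop at about 142°, and the wrist force rose to about 14 N. The last pictures show the lever over on the robot's side.
- **Other checks:** while pushing, the force readings were mostly 2–5 N. The wedge and bench dog looked unmoved in the last picture, as did the parts of the short chisel, stone and jar that showed. I did not look again at the mallet, carving or long chisel, but the arm kept clear of them.
- **Last check:** the state reading I tried after hand-in was refused, so my final figures are from just before it.

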